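Draw the rocker shaft out of its tube

ROBOT

A 6-joint arm with a two-finger parallel gripper is mounted at the origin on a cart in front of the work surface, level with it; the furniture and walls round the work are solid. World frame = base frame: x ahead of the robot, y to its left, z up, the work surface at z = 0. Lengths are in m, angles in rad, forces in N, time in s.
With the tool pointing down it reaches from about 0.3 to 0.875 m from the base axis. Payload 6.4 kg.
Tool frame: the origin (TCP) lies at the very end of the fingers, on their centre line; the grasp point (between the pads) lies 19 mm behind it (ctrl.hold_point_z is the distance from the TCP to the grasp point, in m); y points along the fingers, x is the direction in which the jaws open and shut, and the axes are right-handed (so a half turn about y gives the same grasp; the last joint's range is limited). The gripper opens to 85 mm and grips with 20 to 120 N. Pads are 22 mm wide; open, the fingers measure 114 mm over their backs; the gripper's body (76 mm by 85 mm) begins 54 mm behind the grasp point. The pads swing forward as they close: fully open they stand 13 mm farther back than shut.
Start: joints at [0.599, 0.181, 1.607, -0, 1.354, -0.206], TCP at [0.399, 0.414, 0.231] pointing down, gripper open.
Joint ranges: [-2.99, 2.99], [-0.89, 2.07], [0.3, 2.58], [-1.14, 4.28], [0, 2.63], [-3.12, 3.12]. Speed limits (rad/s): [2.57, 2.57, 3.01, 3.14, 3.14, 3.14].

INTERFACE

Orientations are given as a unit quaternion [w, x, y, z].
In Python, from bench import ctrl, imaging gives the robot as it stands.
- The arm moves only by the shell command python3 -m jog 'ROWS'. ROWS is JSON, a list of rows, each a list of 3 entries, a list of its own where there are three numbers: the shift along the tool's x, y, z in cm, then the turn, a rotation vector about the tool's x, y, z in rad, then the finger opening in cm, from 0 to 8.54. A call has 1 to 12 rows; each row shifts and turns the pose as measured when the row begins, along the tool's axes as they then stand; what a row does not reach is not made up. A row lasts 1/12 s, in which the tool goes at most 41.7 mm and 7.16 degrees, less where a joint would pass 70% of its speed; a pose out of reach is approached as far as the arm can. A call is refused whole if a number of a shift passes 4.17 or a number of a turn 0.125, either way. A call with a gripper value outside its range is refused whole. The fingers move at their own pace and stop on an object; the grip force is fixed at half the most. Time passes only in rows, so rows that do not move let the fingers close. It gives the time, the measured TCP pose, the force and the opening at its end, in the units of the state.
- ctrl.get_obs(): the state, without advancing time (a new reading comes with each control period).
- imaging.camera(name): name is "scene" or "top" or "wrist"; returns a dict with "frame" (420x560x3 uint8, red, green, blue), "depth" (420x560 float32, m along the optical axis (not along the pixel's ray), 0 where there is no reading), "K" (3x3 intrinsics, pixels), "k1" (the pictures are not rectified: a ray, as slopes to the right and down, at radius r is drawn at 1 + k1 r^2 times it, then the intrinsics apply), "R" (3x3) and "t" (3): a world point X has camera coordinates R X + t. Camera axes: x right, y down, z forward; pixel columns grow to the right and rows downward; lengths in m; the calibration is good to about 2 mm. A picture is of the moment at which its call begins.
- ctrl.hand_in(): hands the job in, once; it reports no verdict.
The state is a dict: "time_s": time; "q": joint angles; "dq": joint speeds; "joint_efforts": joint torques, N m; "eef_pos": TCP position; "eef_rot": TCP orientation; "wrist_force": force on the tool from outside, world axes, zero at the start; "torque": the same for the moment, N m; "opening": opening from 0.0 (shut) to 1.0 (fully open).
Only numpy, scipy, OpenCV 4.12 (cv2) and the standard library are available. Lean on these libraries where they do the work, as an engineer would, in place of code of your own. Each camera call takes 0.05 s, during which the arm holds its last target. There are 200 camera calls.

TASK

Draw the long steel shaft out of the horizontal tube hand over hand: pull, let go while its tail is still in the tube, take a fresh hold and pull again. Leave it completely out of the tube, lying across both open rests of the stand and let go of. Leave the small loose parts round the stand where they are.

Things in the scene. Friction and masses are not known exactly. Their poses are not given: they have to be found in the camera images.
- stand: Fixed stand: dark base plate 80 x 430 x 12 mm carrying in one line a level steel tube and two open rests. Origin on the worktop straight below the tube's mouth (where the shaft sticks out); z up, +y the direction in which the shaft is drawn, x across. All below in its frame, mm: plate from y -155 to 275; everything centred on x = 0. Fingers holding the shaft cannot pass the rests.
- tube_mouth (a point): Centre of the tube's mouth, 112 above the worktop. Bore 24 wide, tube 40 outside with a 54 wide collar at the mouth; it runs from y = -150 (closed, bore 142 deep) to y = 0.
- rest1 (a point): Top of the smooth cross bar of rest 1, at y = 115, z = 100. The rest is a post 16 thick along y; the shaft lies on its bar between two upright cheeks, 10 thick and 26 apart, that reach up to z = 128; open at the top. Between the tube's mouth and this rest 107 mm of the line are free to hold the shaft.
- rest2 (a point): Top of the cross bar of rest 2, at y = 245, z = 98.5. Like rest 1, but its cheeks are 40 apart. Between the two rests 114 mm are free.
- shaft_mid (a point): Centre of the plain round steel shaft, 20 mm thick, 270 long, 0.35 to 0.7 kg; its y axis runs along the shaft. It slides with a few newtons. At the start it lies in the tube and on rest 1, axis 110 above the worktop (it stays about there on the rests), its leading end 20 to 50 beyond rest 1's centre, its tail 105 to 135 deep in the tube.
- bearing: Loose ball bearing lying flat, 52 mm across, 15 mm high, origin under its centre. Leave alone.
- bush: Loose bronze bush standing, 30 mm across, 22 mm high, origin under its centre. Leave alone.
- hex_sleeve: Loose hexagonal steel sleeve standing, 35 mm across, 42 mm high, origin under its centre. Leave alone.
- injector: Loose injector lying, 104 mm long (along its y), 28 mm wide, 24 mm high, origin under its centre. Leave alone.

How it is judged:
On the way:
1. the shaft has been drawn at least 40 mm and is let go of with its tail still at least 5 mm inside the tube (distance of shaft_mid from where it was at the start of the episode above 0.04 m and y of shaft_mid in the frame of stand below 0.13 m and contact force between shaft and the fingers below 0.1 N), for 0.1 s.
At the end, for the whole second after the job is handed in: The shaft lies still across both rests, its centre 138 to 235 mm along the stand's y from the tube's mouth (tail 3 to 100 mm out of the tube), within 14 mm of the stand's centre line, 104 to 115 mm above the worktop and within 0.14 rad of the line of the stand (y of shaft_mid in the frame of stand between 0.138 and 0.235 m and x of shaft_mid in the frame of stand between -0.014 and 0.014 m and z of shaft_mid in the frame of stand between 0.104 and 0.115 m and angle between the y axis of shaft_mid and the y axis of stand, either way round below 0.14 rad and linear speed of shaft below 0.02 m/s); the robot touches nothing.
It fails at once if a loose part round the stand is moved more than 30 mm (distance of any of bearing, bush, hex_sleeve, injector from where it was at the start of the episode above 0.03 m).
It also fails if it takes over 42 s, if anything falls off the work surface, if the arm or the gripper's body presses on something with over 40 N, if the wrist force passes 120 N, or if a joint passes its speed limit or range.

## Working session

There is one attempt and no reset: what is moved stays moved. The work goes in short steps, Python scripts to look and compute and a shell command to move; the robot and the scene stay as the last step left them, time stands still between calls to the robot, and variables do not carry over. Pictures are saved under pics/ and viewed, about 8 in all and at most 12, crops included, and the job is handed in when it is done.

```bash
mkdir -p pics; python3 - <<'E'
from bench import ctrl, imaging
import cv2,numpy as np
for n in ("scene","top"):
    c=imaging.camera(n); cv2.imwrite(f"pics/{n}0.png",c["frame"][:,:,::-1]); np.savez(f"{n}0.npz",**c)
    print(n,c["K"].tolist(),c["k1"],(-c["R"].T@c["t"]).round(3),c["R"].round(2).tolist())
o=ctrl.get_obs();print(o, ctrl.hold_point_z)
E
```

```text
scene [[502.1007364529038, 0.0, 278.3132931319863], [0.0, 502.1007364529038, 212.69432887200992], [0.0, 0.0, 1.0]] -0.0033535542059806933 [0.207 0.936 0.821] [[-0.9, -0.44, -0.0], [-0.32, 0.66, -0.68], [0.3, -0.61, -0.74]]
top [[482.7817063500496, 0.0, 278.5597847642669], [0.0, 482.7817063500496, 212.68521121158633], [0.0, 0.0, 1.0]] -0.08331558964672461 [0.319 0.334 1.   ] [[-0.05, -1.0, 0.0], [-0.98, 0.05, -0.22], [0.22, -0.01, -0.98]]
{'time_s': 0.1, 'q': array([ 5.98726526e-01,  1.81493895e-01,  1.60792662e+00,  2.00546614e-05,
        1.35378827e+00, -2.06290551e-01]), 'dq': array([ 1.99207121e-03, -7.37958575e-05, -2.01429700e-03, -9.90313066e-04,
       -2.77760376e-04, -2.09574879e-03]), 'joint_efforts': array([ 2.05884139e-04, -4.45874476e+01, -3.52239776e+01, -2.12755131e-04,
        4.13291127e-03,  4.62278263e-05]), 'eef_pos': array([0.39808634, 0.41421519, 0.23044998]), 'eef_rot': array([-0.65049145,  0.65070067,  0.27642999, -0.27755354]), 'wrist_force': array([ 0.20349966, -0.09551011,  0.39542311]), 'torque': array([ 0.00804264, -0.03592171, -0.02811739]), 'opening': 1.002107141847395} 0.0187
```

View pics/top0.png

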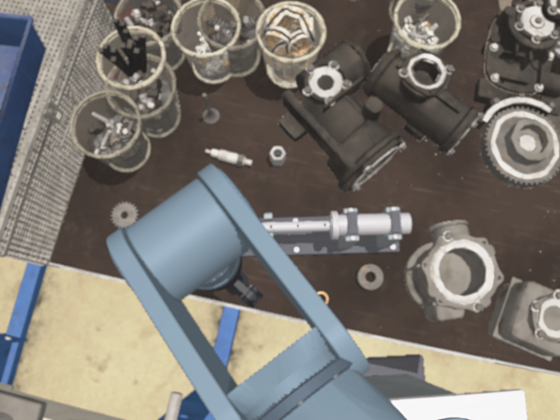

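View pics/scene0.png

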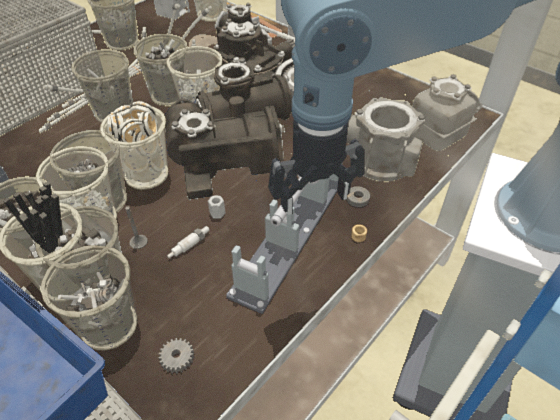

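The top view shows the tube (335–410, 224), shaft and rest 1 (265–330, 226), and the arm hiding rest 2. In the scene view rest 2 is at (250,275) and rest 1 at (282,225). I'll use depth to find the line.

```bash
cat > h.py <<'E'
import numpy as np,cv2
from bench import ctrl, imaging
from scipy.spatial.transform import Rotation as Ro
def cloud(c):
    K=c["K"];D=np.array([float(c["k1"]),0,0,0.])
    v,u=np.mgrid[:420,:560]
    p=np.stack([u,v],-1).reshape(-1,1,2).astype(float)
    n=cv2.undistortPoints(p,K,D).reshape(420,560,2)
    d=c["depth"].astype(float)
    X=np.concatenate([n*d[...,None],d[...,None]],-1)
    W=(X-c["t"])@c["R"]; W[d==0]=np.nan
    return W
def R():
    q=ctrl.get_obs()["eef_rot"]; return Ro.from_quat(q[[1,2,3,0]]).as_matrix()
E
python3 - <<'E'
from h import *
W=cloud(np.load("top0.npz"))
for u,v in [(275,226),(300,226),(320,225),(337,222),(365,222),(350,224),(390,222),(405,222),(300,250),(390,245),(370,277),(278,156),(323,297),(230,157)]:
    print("top",u,v,W[v,u].round(4))
S=cloud(np.load("scene0.npz"))
for u,v in [(279,212),(284,205),(235,250),(264,262),(268,210),(298,222),(265,295),(218,205),(187,242),(176,355),(360,232),(360,197),(295,260)]:
    print("scene",u,v,S[v,u].round(4))
# tube top points : ridge
for u in range(260,412,10):
    col=W[205:245,u]; i=np.nanargmax(col[:,2]); sel=col[(col[:,2]>np.nanmax(col[:,2])-.006)]
    print(u,sel.mean(0).round(4),np.nanmax(col[:,2]).round(4),len(sel))
print(R().round(3))
E
```

```text
top 275 226 [0.4894 0.3294 0.1211]
top 300 226 [0.4872 0.2831 0.1207]
top 320 225 [0.487  0.246  0.1225]
top 337 222 [0.4875 0.2165 0.1407]
top 365 222 [0.4864 0.164  0.1338]
top 350 224 [0.4833 0.1925 0.1374]
top 390 222 [0.4843 0.1175 0.1327]
top 405 222 [0.4833 0.089  0.1309]
top 300 250 [0.4572 0.2799 0.0148]
top 390 245 [0.4539 0.1005 0.0461]
top 370 277 [0.3952 0.1386 0.0063]
top 278 156 [0.667  0.315  0.0023]
top 323 297 [ 0.3599  0.2375 -0.0004]
top 230 157 [0.6622 0.4176 0.024 ]
scene 279 212 [0.4892 0.3548 0.1196]
scene 284 205 [0.4303 0.4586 0.2648]
scene 235 250 [0.5154 0.4776 0.1292]
scene 264 262 [0.4617 0.4716 0.1182]
scene 268 210 [ 5.620e-01  2.608e-01 -1.000e-04]
scene 298 222 [0.4828 0.2745 0.0124]
scene 265 295 [0.4577 0.4799 0.0287]
scene 218 205 [0.6481 0.3267 0.0394]
scene 187 242 [0.6634 0.4297 0.0196]
scene 176 355 [ 5.517e-01  6.429e-01 -1.000e-04]
scene 360 232 [0.3553 0.2338 0.0013]
scene 360 197 [0.3905 0.135  0.0016]
scene 295 260 [ 0.45    0.3611 -0.0006]
260 [0.3903 0.3445 0.6061] 0.6076 23
270 [0.3845 0.3364 0.6079] 0.6091 11
280 [0.4882 0.3202 0.1194] 0.1224 7
290 [0.4884 0.3015 0.1194] 0.1222 9
300 [0.4876 0.2829 0.1188] 0.1207 9
310 [0.4883 0.2643 0.12  ] 0.1223 7
320 [0.4873 0.2458 0.1207] 0.1232 7
330 [0.4982 0.2271 0.1279] 0.1286 5
340 [0.4866 0.2101 0.1333] 0.1366 8
350 [0.4872 0.1921 0.1367] 0.1386 23
360 [0.4873 0.1728 0.1314] 0.1349 11
370 [0.4854 0.1544 0.1317] 0.1342 14
380 [0.4863 0.136  0.133 ] 0.1365 8
390 [0.4855 0.1171 0.1315] 0.1337 14
400 [0.4773 0.1003 0.136 ] 0.1384 15
410 [0.4818 0.0803 0.1328] 0.1349 9
[[ 0.693 -0.001 -0.721]
 [ 0.721 -0.001  0.693]
 [-0.002 -1.     0.   ]]
```

```bash
python3 -m jog '[[[0,0,0],[0,0.117,0],8.5],[[0,0,0],[0,0.117,0],8.5],[[0,0,0],[0,0.117,0],8.5],[[0,0,0],[0,0.117,0],8.5],[[0,0,0],[0,0.117,0],8.5],[[0,0,0],[0,0.117,0],8.5],[[0,0,0],[0,0.117,0],8.5],[[2.2,0,-4],[0,0,0],8.5],[[2.2,0,-4],[0,0,0],8.5],[[2.2,0,-4],[0,0,0],8.5],[[2.2,0,-4],[0,0,0],8.5],[[0,0,0],[0,0,0],8.5]]'
python3 - <<'E'
from h import *
o=ctrl.get_obs();print(o["eef_pos"],R().round(3).tolist())
for n in ("top","wrist","scene"):
    c=imaging.camera(n); np.savez(f"{n}1.npz",**c)
    cv2.imwrite(f"pics/{n}1.png",c["frame"][:,:,::-1])
S=cloud(np.load("scene1.npz"))
m=(S[...,2]>.104)&(S[...,2]<.135)&(abs(S[...,0]-.49)<.045)&(S[...,1]>.2)&(S[...,1]<.52)
for a in np.arange(.2,.52,.01):
    k=m&(S[...,1]>=a)&(S[...,1]<a+.01)
    if k.sum()>3: print(a.round(2),k.sum(),S[k][:,0].min().round(3),S[k][:,0].max().round(3),S[k][:,2].max().round(3))
E
```

```text
time_s: 1.1
eef_pos: [0.4696, 0.2557, 0.2242]
eef_rot: [-0.705, 0.709, -0.022, 0.014]
wrist_force: [-0.2, 0.5, -0.1]
opening: 0.995
[0.46964175 0.25573804 0.22416508] [[0.999, -0.011, 0.05], [-0.051, -0.006, 0.999], [-0.01, -1.0, -0.007]]
0.2 63 0.455 0.515 0.134
0.21 24 0.459 0.51 0.135
0.22 238 0.46 0.513 0.135
0.23 36 0.468 0.495 0.122
0.24 39 0.477 0.495 0.122
0.25 33 0.477 0.495 0.121
0.26 39 0.478 0.496 0.122
0.27 35 0.478 0.496 0.122
0.28 37 0.477 0.496 0.121
0.29 39 0.478 0.496 0.122
0.3 41 0.478 0.497 0.122
0.31 40 0.478 0.497 0.12
0.32 35 0.479 0.497 0.121
0.33 56 0.466 0.51 0.129
0.34 142 0.465 0.512 0.131
0.35 101 0.466 0.511 0.13
0.36 46 0.479 0.498 0.121
0.37 55 0.48 0.498 0.122
0.46 40 0.461 0.521 0.128
0.47 105 0.461 0.522 0.13
0.48 71 0.461 0.521 0.129
```

```bash
python3 -c "
import cv2,numpy as np
a=cv2.imread('pics/top1.png')[120:330,140:460];b=cv2.imread('pics/wrist1.png');s=cv2.imread('pics/scene1.png')[120:330,180:460]
a=cv2.resize(a,(420,276));s=cv2.resize(s,(368,276));b=cv2.resize(b,(420,315))
o=np.zeros((591,788,3),np.uint8);o[:276,:420]=a;o[:276,420:]=s;o[276:,:420]=b;cv2.imwrite('pics/m1.png',o)"
```

```text
(no output)
```

View pics/m1.png

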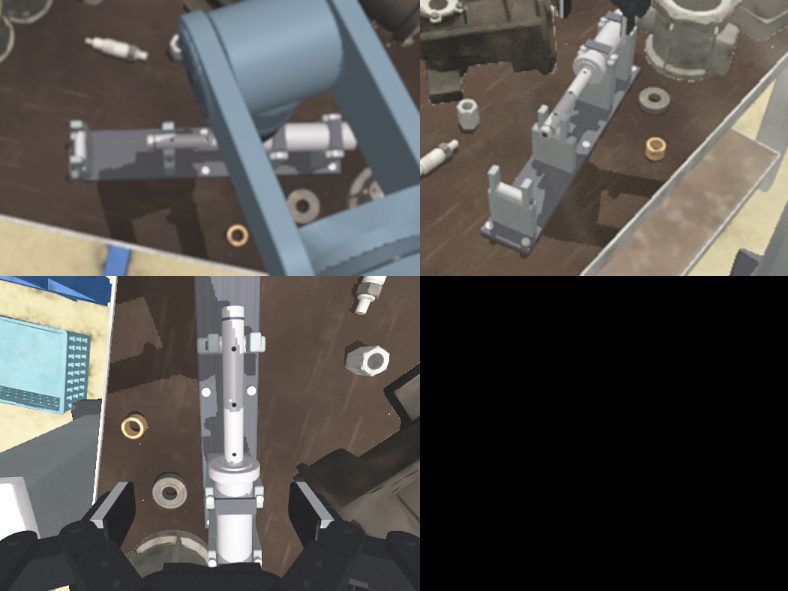

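The view shows fingers straddling the line near the mouth; shaft end just past rest 1. Pinning mouth, rests and leading end from the depth.

```bash
python3 - <<'E'
from h import *
S=cloud(np.load("scene1.npz"));W=cloud(np.load("wrist1.npz"))
for n,S in(("scene",S),("wrist",W)):
  x,y,z=np.moveaxis(S,-1,0)
  for nm,m in (("collar",(abs(x-.487)<.03)&(y>.2)&(y<.26)&(z>.127)&(z<.145)),("r1",(abs(x-.487)<.04)&(y>.32)&(y<.38)&(z>.1235)&(z<.135)),("r2",(abs(x-.487)<.05)&(y>.44)&(y<.5)&(z>.12)&(z<.135)),("end",(abs(x-.489)<.011)&(y>.36)&(y<.42)&(z>.1)&(z<.125)),("shaft",(abs(x-.489)<.02)&(y>.24)&(y<.32)&(z>.1)&(z<.125))):
    if m.sum()>5:
      P=S[m];print(n,nm,m.sum(),np.percentile(P[:,1],[1,50,99]).round(4),((np.percentile(P[:,0],1)+np.percentile(P[:,0],99))/2).round(4), P[:,2].max().round(3))
E
```

```text
scene collar 184 [0.2005 0.2233 0.2289] 0.4853 0.141
scene r1 80 [0.3342 0.3453 0.3522] 0.4882 0.131
scene r2 118 [0.4652 0.4746 0.4823] 0.4912 0.13
scene end 108 [0.3602 0.3711 0.3747] 0.4887 0.122
scene shaft 304 [0.2408 0.2809 0.3199] 0.4867 0.122
wrist collar 1641 [0.2006 0.2193 0.2273] 0.489 0.141
wrist r1 803 [0.3343 0.3423 0.3501] 0.4917 0.13
wrist end 559 [0.3601 0.366  0.3719] 0.4911 0.122
wrist shaft 2918 [0.241  0.283  0.3193] 0.4902 0.122
```

```bash
python3 -m jog '[[[0.9,0,-0.4],[0.003,-0.018,-0.005],8.5],[[0.9,0,-0.4],[0.003,-0.018,-0.005],8.5],[[0,0,0],[0,0,0],8.5],[[0,2.5,0],[0,0,0],8.5],[[0,2.5,0],[0,0,0],8.5],[[0,0,0],[0,0,0],8.5]]'
python3 -c "
from h import *
print(R().round(3).tolist(),ctrl.get_obs()['q'].round(2))"
```

```text
time_s: 1.75
eef_pos: [0.4808, 0.262, 0.1738]
eef_rot: [0.709, -0.705, 0.0, 0.0]
wrist_force: [-1.6, -1.1, -1.1]
opening: 0.994
[[1.0, -0.001, -0.0], [0.0, 0.006, 1.0], [-0.001, -1.0, 0.006]] [0.28 0.18 1.73 0.01 1.23 0.28]
```

```bash
python3 -m jog '[[[0.6,0,-1.5],[-0.005,0.016,0],8.5],[[0,0,0],[0,0,0],8.5],[[0,0,0],[0,0,0],8.5],[[0,1.5,0],[0,0,0],8.5],[[0,0,0],[0,0,0],8.5]]'
python3 -c "
from h import *
print(R().round(3).tolist(),ctrl.get_obs()['q'].round(2))"
```

```text
time_s: 2.17
eef_pos: [0.4861, 0.25, 0.162]
eef_rot: [0.708, -0.707, 0.004, -0.005]
wrist_force: [-0.2, -0.8, -0.8]
opening: 0.998
[[1.0, 0.0, 0.013], [-0.013, 0.002, 1.0], [0.0, -1.0, 0.002]] [0.26 0.19 1.74 0.   1.21 0.27]
```

```bash
python3 -m jog '[[[0.1,2.4,-0.2],[0,0,0],8.5],[[0,2.4,0],[0,0,0],8.5],[[0,2.2,0],[0,0,0],8.5],[[0,0,0],[0,0,0],8.5],[[0,0,0],[0,0,0],8.5]]'
```

```text
time_s: 2.58
eef_pos: [0.4924, 0.2503, 0.0988]
eef_rot: [0.709, -0.705, 0.0, -0.009]
wrist_force: [0.6, 0.8, 0.8]
opening: 0.998
```

```bash
python3 -m jog '[[[-0.5,0.8,-0.3],[0,0,0],8.5],[[0,0,0],[0,0,0],8.5],[[0,0,0],[0,0,0],8.5]]'
python3 - <<'E'
from h import *
c=imaging.camera("wrist");cv2.imwrite("pics/w2.png",c["frame"][:,:,::-1]);print(R().round(3).tolist())
E
```

```text
time_s: 2.83
eef_pos: [0.4893, 0.248, 0.0945]
eef_rot: [0.709, -0.705, -0.002, -0.01]
wrist_force: [-0.7, -0.8, 0.8]
opening: 0.995
[[1.0, 0.017, 0.012], [-0.012, 0.006, 1.0], [0.017, -1.0, 0.006]]
```

View pics/w2.png

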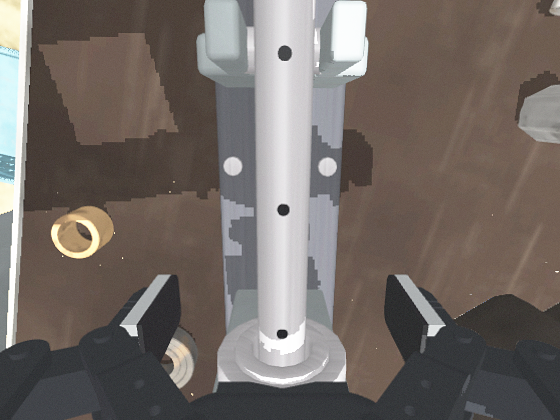

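Wrist view: pads (178/386) straddle the shaft centred at column 283, just ahead of the collar. Closing.

```bash
python3 -m jog '[[[0,0.4,0],[0,0,0.015],8.5],[[0,0,0],[0,0,0],1.5],[[0,0,0],[0,0,0],1.5],[[0,0,0],[0,0,0],1.5],[[0,0,0],[0,0,0],1.5],[[0,0,0],[0,0,0],1.5],[[0,0,0],[0,0,0],1.5],[[0,0,0],[0,0,0],1.5],[[0,0,0],[0,0,0],1.5]]'
python3 -c "
from h import *
print(R().round(3).tolist(),ctrl.get_obs()['q'].round(2))"
```

```text
time_s: 3.63
eef_pos: [0.4894, 0.2486, 0.093]
eef_rot: [0.71, -0.704, 0.004, -0.005]
wrist_force: [0.6, -0.5, -0.7]
opening: 0.212
[[1.0, 0.001, 0.013], [-0.013, 0.007, 1.0], [0.001, -1.0, 0.007]] [0.25 0.29 1.78 0.01 1.07 0.26]
```

```bash
python3 -m jog '[[[0,0,0],[0,0,0],0.5],[[0,0,0],[0,0,0],0.5],[[0,0,0.5],[0,0,0],0.5],[[0,0,1],[0,0,0],0.5],[[0,0,1],[0,0,0],0.5],[[0,0,0],[0,0,0],0.5]]'
python3 - <<'E'
from h import *
S=cloud(imaging.camera("scene"));x,y,z=np.moveaxis(S,-1,0)
m=(abs(x-.489)<.011)&(y>.36)&(y<.46)&(z>.104)&(z<.125)
print(m.sum(),np.percentile(S[m][:,1],[50,99]),R().round(3).tolist())
E
```

```text
time_s: 4.13
eef_pos: [0.4896, 0.2709, 0.0929]
eef_rot: [0.708, -0.707, 0.005, -0.004]
wrist_force: [-2.0, 4.8, 0.8]
opening: 0.216
203 [0.38244968 0.39725746] [[1.0, -0.001, 0.014], [-0.014, 0.002, 1.0], [-0.001, -1.0, 0.002]]
```

Shaft follows the grip. Continue to y≈0.317, then release.

```bash
python3 -m jog '[[[0,0,1],[0,0,0],0.5],[[0,0,1.2],[0,0,0],0.5],[[0,0,1.2],[0,0,0],0.5],[[0,0,1],[0,0,0],0.5],[[0,0,0],[0,0,0],0.5],[[0,0,0],[0,0,0],0.5]]'
python3 - <<'E'
from h import *
S=cloud(imaging.camera("scene"));x,y,z=np.moveaxis(S,-1,0)
m=(abs(x-.489)<.011)&(y>.36)&(y<.49)&(z>.104)&(z<.125)
print(m.sum(),np.percentile(S[m][:,1],[50,99]),R().round(3).tolist())
E
```

```text
time_s: 4.68
eef_pos: [0.4908, 0.3102, 0.0927]
eef_rot: [-0.704, 0.71, -0.006, 0.004]
wrist_force: [-0.8, -3.3, 2.2]
opening: 0.214
387 [0.40369738 0.43629769] [[1.0, -0.003, 0.014], [-0.014, -0.008, 1.0], [-0.003, -1.0, -0.008]]
```

```bash
python3 -m jog '[[[0,0,0.6],[0,0,0],0.5],[[0,0,0],[0,0,0],0.5],[[0,0,0],[0,0,0],6],[[0,0,0],[0,0,0],6],[[0,0,0],[0,0,0],6],[[0,0,0],[0,0,0],6],[[0,0,0],[0,0,0],6],[[0,0,0],[0,0,0],6],[[0,0,0],[0,0,0],6]]'
python3 - <<'E'
from h import *
S=cloud(imaging.camera("scene"));x,y,z=np.moveaxis(S,-1,0)
m=(abs(x-.489)<.011)&(y>.36)&(y<.49)&(z>.104)&(z<.125)
print(m.sum(),np.percentile(S[m][:,1],[50,99]),R().round(3).tolist())
E
```

```text
time_s: 5.48
eef_pos: [0.4911, 0.3124, 0.0922]
eef_rot: [-0.703, 0.711, -0.007, 0.005]
wrist_force: [-0.1, 0.4, -1.3]
opening: 0.706
406 [0.40482274 0.44015137] [[1.0, -0.003, 0.016], [-0.016, -0.01, 1.0], [-0.003, -1.0, -0.01]]
```

```bash
python3 -m jog '[[[0,0,-1.6],[0.008,0,0],6],[[0,0,-1.6],[0,0,0],6],[[0,0,-1.6],[0,0,0],6],[[0,0,-1.0],[0,0,0],6],[[0,0,0],[0,0,0],6],[[0,0,0],[0,0,0],6]]'
python3 -c "
from h import *
print(R().round(3).tolist())"
```

```text
time_s: 6.03
eef_pos: [0.4902, 0.2533, 0.0927]
eef_rot: [-0.707, 0.708, -0.006, 0.004]
wrist_force: [-0.8, 0.7, -0.2]
opening: 0.706
[[1.0, -0.002, 0.015], [-0.015, -0.001, 1.0], [-0.002, -1.0, -0.001]]
```

```bash
python3 -m jog '[[[-0.1,0,-0.7],[0,0,0],6],[[0,0,0],[0,0,0],6],[[0,0,0],[0,0,0],0.5],[[0,0,0],[0,0,0],0.5],[[0,0,0],[0,0,0],0.5],[[0,0,0],[0,0,0],0.5],[[0,0,0],[0,0,0],0.5],[[0,0,0],[0,0,0],0.5],[[0,0,0],[0,0,0],0.5],[[0,0,0.6],[0,0,0],0.5],[[0,0,1],[0,0,0],0.5],[[0,0,0],[0,0,0],0.5]]'
python3 - <<'E'
from h import *
S=cloud(imaging.camera("scene"));x,y,z=np.moveaxis(S,-1,0)
m=(abs(x-.489)<.011)&(y>.36)&(y<.52)&(z>.104)&(z<.125)
print(m.sum(),np.percentile(S[m][:,1],[50,99]),R().round(3).tolist())
E
```

```text
time_s: 7.03
eef_pos: [0.4894, 0.2622, 0.0932]
eef_rot: [-0.705, 0.709, -0.006, 0.004]
wrist_force: [0.6, 5.1, -0.1]
opening: 0.216
483 [0.412563   0.45439629] [[1.0, -0.003, 0.013], [-0.013, -0.005, 1.0], [-0.002, -1.0, -0.005]]
```

```bash
python3 -m jog '[[[0,0,1.2],[0,0,0],0.5],[[0,0,1.2],[0,0,0],0.5],[[0,0,1.2],[0,0,0],0.5],[[0,0,1.2],[0,0,0],0.5],[[0,0,0.4],[0,0,0],0.5],[[0,0,0],[0,0,0],0.5],[[0,0,0],[0,0,0],0.5]]'
python3 - <<'E'
from h import *
S=cloud(imaging.camera("scene"));x,y,z=np.moveaxis(S,-1,0)
m=(abs(x-.489)<.009)&(y>.36)&(y<.56)&(z>.104)&(z<.125)
print(m.sum(),np.percentile(S[m][:,1],[50,99]),R().round(3).tolist())
E
```

```text
time_s: 7.67
eef_pos: [0.4912, 0.3086, 0.0932]
eef_rot: [-0.701, 0.713, -0.005, 0.003]
wrist_force: [0.1, -0.4, 1.6]
opening: 0.212
678 [0.4358973  0.50083118] [[1.0, -0.003, 0.012], [-0.013, -0.016, 1.0], [-0.003, -1.0, -0.016]]
```

```bash
python3 -m jog '[[[0,0,0.8],[0,0,0],0.5],[[0,0,0],[0,0,0],0.5],[[0,0,0],[0,0,0],6],[[0,0,0],[0,0,0],6],[[0,0,0],[0,0,0],6],[[0,0,0],[0,0,0],6],[[0,0,0],[0,0,0],6],[[0,0,-1.4],[0.014,0,0],6],[[0,0,-1.4],[0,0,0],6],[[0,0,-0.7],[0,0,0],6],[[0,0,0],[0,0,0],6],[[0,0,0],[0,0,0],6]]'
python3 - <<'E'
from h import *
S=cloud(imaging.camera("scene"));x,y,z=np.moveaxis(S,-1,0)
m=(abs(x-.489)<.009)&(y>.36)&(y<.56)&(z>.104)&(z<.125)
print(m.sum(),np.percentile(S[m][:,1],[50,99]),R().round(3).tolist())
E
```

```text
time_s: 8.72
eef_pos: [0.4902, 0.2764, 0.0925]
eef_rot: [-0.706, 0.709, -0.007, 0.004]
wrist_force: [0.9, 0.6, -0.4]
opening: 0.706
711 [0.43889391 0.50731678] [[1.0, -0.004, 0.014], [-0.014, -0.005, 1.0], [-0.004, -1.0, -0.005]]
```

Third hold and about 30 mm more.

```bash
python3 -m jog '[[[0,0,0],[0,0,0],0.5],[[0,0,0],[0,0,0],0.5],[[0,0,0],[0,0,0],0.5],[[0,0,0],[0,0,0],0.5],[[0,0,0],[0,0,0],0.5],[[0,0,0],[0,0,0],0.5],[[0,0,0],[0,0,0],0.5],[[0,0,1],[0,0,0],0.5],[[0,0,1.2],[0,0,0],0.5],[[0,0,1],[0,0,0],0.5],[[0,0,0],[0,0,0],0.5],[[0,0,0],[0,0,0],0.5]]'
python3 -m jog '[[[0,0,0],[0,0,0],6],[[0,0,0],[0,0,0],6],[[0,0,0],[0,0,0],6],[[0,0,0],[0,0,0],6],[[0,0,0],[0,0,0],8.5],[[0,0,0],[0,0,0],8.5],[[0,0,0],[0,0,0],8.5],[[0,-1.5,0],[0,0,0],8.5],[[0,-2,0],[0,0,0],8.5],[[0,-2,0],[0,0,0],8.5],[[0,-2,0],[0,0,0],8.5],[[0,0,0],[0,0,0],8.5]]'
python3 - <<'E'
from h import *
c=imaging.camera("scene");S=cloud(c);x,y,z=np.moveaxis(S,-1,0)
m=(abs(x-.489)<.009)&(y>.36)&(y<.57)&(z>.104)&(z<.125)
print(m.sum(),np.percentile(S[m][:,1],[50,99]))
for a in np.arange(.22,.56,.02):
    k=(abs(x-.489)<.03)&(z>.104)&(z<.123)&(y>=a)&(y<a+.02)
    if k.any(): P=S[k];print(a.round(2),k.sum(),((P[:,0].min()+P[:,0].max())/2).round(4),P[:,2].max().round(4))
cv2.imwrite("pics/s3.png",cv2.resize(c["frame"][100:330,180:460,::-1],None,fx=2,fy=2))
E
```

```text
time_s: 9.77
eef_pos: [0.4915, 0.3078, 0.0927]
eef_rot: [-0.703, 0.711, -0.006, 0.003]
wrist_force: [0.1, -6.1, 0.3]
opening: 0.214
time_s: 10.77
eef_pos: [0.4897, 0.3066, 0.1678]
eef_rot: [-0.703, 0.711, -0.009, 0.001]
wrist_force: [0.8, 0.3, 0.0]
opening: 0.991
867 [0.45585079 0.53694784]
0.22 60 0.4858 0.1228
0.26 45 0.4885 0.1222
0.28 77 0.4881 0.1227
0.3 81 0.4896 0.1225
0.32 87 0.4848 0.1229
0.34 166 0.4881 0.1226
0.36 92 0.4897 0.1212
0.38 92 0.4907 0.1218
0.4 99 0.491 0.1208
0.42 100 0.4915 0.122
0.44 104 0.4912 0.1217
0.46 167 0.4892 0.1227
0.48 162 0.4898 0.1228
0.5 117 0.493 0.1192
0.52 134 0.4925 0.1196
```

View pics/s3.png

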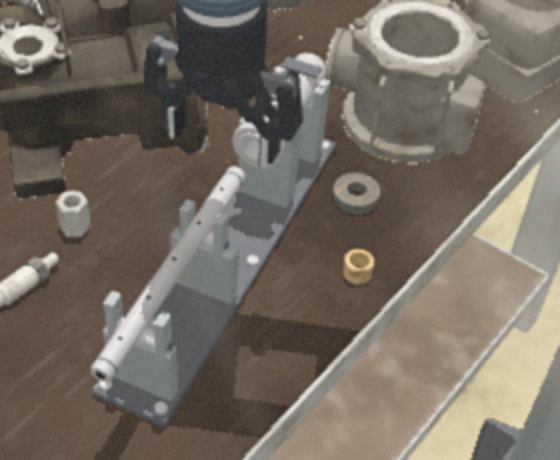

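The shaft, from (240,175) to (100,372), lies across both rests and is clear of the tube. The gripper is open above it and the loose parts are in place. Handing in.

```bash
python3 -c "
from bench import ctrl
print(ctrl.hand_in())"
```

```text
the job is handed in; nothing more can be done
None
```

I drew the shaft out of the tube in three pulls, left it lying across both rests, and handed the job in at about 11 s. No verdict came back.

- **Pulls:** the first pull moved the shaft about 65 mm. I let go there, with its tail still about 60 mm inside the tube. Two fresh holds brought the total to about 162 mm.
- **Final position:** depth from the scene camera puts the shaft's centre at about y = 0.174 m in the stand frame, with its tail about 39 mm out of the tube. Its top is at about 0.12 m, so its axis is at about 0.11 m. It lies within about 2 mm of the stand's centre line and is nearly parallel to it.
- **Robot and loose parts:** the gripper was open and about 6 cm above the shaft's axis, and the wrist force was near zero. In the last picture the loose parts look unmoved. I did not measure them again.

The scene and wrist cameras disagreed by 2–4 mm across the stand, which was well within what the grip needed. No check failed.

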